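# Lock a climate-logger plug into a storage case

### The arm

A 6-joint arm with a two-finger parallel gripper is mounted at the origin on the work surface. World frame = base frame: x ahead of the robot, y to its left, z up, the work surface at z = 0. Lengths are in mm, angles in rad, forces in N, time in s.
With the tool pointing down it reaches from about 300 to 875 mm from the base axis. Payload 6.4 kg.
Tool frame: the origin (TCP) lies where the fingers leave the gripper's body, on its centre line; the fingertips stand 64 mm ahead of it and the grasp point (between the pads) lies 45 mm ahead of it; z points along the fingers, y is the direction in which the jaws open and shut (so a half turn about z gives the same grasp; the last joint's range is limited). The gripper opens to 88 mm and grips with 3 to 60 N. Pads are 18 mm wide; open, the fingers measure 123 mm over their backs; the gripper's body (75 mm by 187 mm) begins 45 mm behind the grasp point.
Start: joints at [-1.522, 0.181, 1.607, -0, 1.354, -0.206], TCP at [144.945, -556.446, 302.714] pointing down, gripper open.
Joint ranges: [-2.99, 2.99], [-0.89, 2.07], [0.3, 2.58], [-1.14, 4.28], [0, 2.63], [-3.12, 3.12]. Speed limits (rad/s): [2.57, 2.57, 3.01, 3.14, 3.14, 3.14].

### API

Orientations are given as a unit quaternion [w, x, y, z].
In Python, from workcell import manip gives the robot as it stands. The module is installed in compiled form; this text tells all that it offers.
- The arm moves only by the tool jog_arm, never from a script. Its argument "rows" is a list of rows, each a list of 7 numbers: the shift along the world's x, y, z in m, then the turn, a rotation vector about the world's x, y, z in degrees, then the finger opening in m, from 0 to 0.0881. In form: [[x, y, z, wx, wy, wz, fingers], ...]. A call has 1 to 5 rows; each row shifts and turns the commanded pose from where the row before left it; what a row does not reach is not made up. A row lasts 1/12 s, in which the tool goes at most 41.7 mm and 7.16 degrees, less where a joint would pass 70% of its speed; a pose out of reach is approached as far as the arm can. A call with a gripper value outside its range is refused whole. The fingers move at their own pace and stop on an object; "force" is the grip in N (left out, the last holds). Time passes only in rows, so rows that do not move let the fingers close. It gives the time, the measured TCP pose, the force and the opening at its end, in the units of the state.
- manip.sense(): the state, without advancing time (a new reading comes with each control period).
- manip.camera(name): name is "scene" or "side" or "wrist"; returns a dict with "frame" (480x640x3 uint8, red, green, blue), "K" (3x3 intrinsics, pixels), "pose" (4x4, takes a point from camera to world coordinates); the wrist camera has in their place "tool_from_camera" (4x4, takes a point from camera to tool coordinates, whose origin is the TCP and whose axes are the flange's). Camera axes: x right, y down, z forward; pixel columns grow to the right and rows downward; lengths in mm; the calibration is good to about 2 mm. A picture is of the moment at which its call begins: read the wrist's pose just before it. There is no depth.
- manip.finish_job(): hands the job in, once; it reports no verdict.
Trained networks look in a picture, given as the dict that the camera call returned (one of the last four; its "shot" number tells which), for a name from the list of things; names that differ only in an ending like _2 or _b are one class to them, and where a whole thing is asked for, a point or a joint stands for the part that bears it (a point fixed in the world has none). Each returns a list of dicts, best first, with "p" (0 to 1); they miss things now and then, are a little off and sometimes report something else, mostly with a low value. They report only what shows in the picture. A call takes as long as a camera call. They do not tell look-alikes from the thing itself.
- manip.search_frame(picture, label): "point" ([column, row] in pixels, amid what is visible of it).
- manip.spot_point(picture, label): "point" ([column, row] in pixels: a listed point, or the origin of a listed thing).
The state is a dict: "clock": time; "joint_pos": joint angles; "qvel": joint speeds; "joint_torque": joint torques, N m; "position": TCP position; "ee_rot": TCP orientation; "contact_force": force on the tool from outside, world axes, zero at the start; "wrist_torque": the same for the moment, N m; "opening": finger opening in mm.
Only numpy, scipy, OpenCV 4.12 (cv2) and the standard library are available. Lean on these libraries where they do the work, as an engineer would, in place of code of your own. Each camera call takes 0.05 s, during which the arm holds its last target. There are 200 camera calls.

### The job

Take the white climate-logger plug out of its dock and fit it into the round port on top of the grey storage case: find by feel where its two lugs drop into the port's slots, press it down gently against the spring, twist it a quarter turn clockwise (seen from above) to the stop, and let it rise so that it clicks into its locked position. Then let go and leave the plug locked; never force it, and leave the carton, jar and tape roll where they are.

Things in the scene. Friction and masses are not known exactly. Their poses are not given: they have to be found in the camera images.
- plug_center (a point): Centre of the loose white plug, on its axis, 33 mm above its underside; z up, x along its grip bar. 66 mm tall, 100 to 210 g. Stem 43 mm diameter, tapered nose (33 mm at the tip, full width 5 mm up). Flange 78 mm diameter, 28 to 34 mm up. Grip bar on top 60 mm long (x), 14 mm thick (y), 34 to 66 mm up. Starts standing in the dock, flange on the rim, at any yaw.
- plug: The same plug; origin at the centre of its underside, z up. Two opposite lugs stick out of its stem on its x axis, under the two ends of the grip bar: 12 mm wide, reaching 30 mm from the axis, 9 to 15 mm above the underside. The plug is the same after half a turn.
- port (a point): Centre of the port, at the top face of its aluminium collar (84 mm across, 12 mm above the case's top); z up. Throat 45 mm. Two opposite slots 15 mm wide, out to 32 mm from the axis, lie along this x axis give or take an unmeasured 0.42 rad (fixed): see them, or feel for them by turning the plug, lugs pressed lightly on the collar: its centre is 24 mm above this point, its nose in the throat.
- ledge (a point): On the port's axis at the underside of the ledge that the lugs turn under, 9.5 mm below the collar's top. In the slots the plug meets a spring pad with its centre 19 mm over port: 4.5 N there, 0.5 N more per mm down. With its centre under 8.5 mm (10 N) it turns clockwise seen from above, not the other way; the flange meets the collar at 5 mm. A firm stop comes 80 degrees from the slots.
- seat (a point): Where the plug's centre is when locked: on the port's axis, 12 mm above the collar's top. At the stop, and up to 10 degrees before it, the ledge has pockets 3.5 mm deep: let up there, the spring lifts the lugs into them and the plug is locked. Let up under the plain ledge it stays lower (8.5 mm); in the slots it comes up to 19 mm. Too much: over 50 N in all on the case (0.6 Nm at the stop).
- case: Grey hard plastic storage case, fixed, 200 x 260 x 85 mm (x, y, z), with the port in the middle of its top; origin at the centre of its underside, z up, x across it (the shorter way).
- dock: Fixed black dock: ring of 92 mm diameter and 30 mm height in which the plug stands (underside of the plug 2 mm above the table), with a low block 50 x 70 x 16 mm on its +x side; origin at the centre of the ring's underside.
- carton: White carton, 70 x 90 x 70 mm, loose, a bystander; origin under its centre.
- jar: Small glass jar, 60 mm diameter, 90 mm tall, loose, a bystander; origin under its centre.
- tape: Cardboard-coloured tape roll lying flat, 60 mm diameter, 24 mm high, loose, a bystander; origin under its centre.
Mind the look-alikes: they are no part of the job. What is meant by the dock is not brown or yellow, and is the larger of those in its own colour.

How it is judged:
By the outcome, as a careful person would: the job done as asked, in the order asked, and still so for the second after the job is handed in, with the robot touching nothing.
It also fails if it takes over 72 s, if anything falls off the work surface, if the arm or the gripper's body presses on something with over 40 N, if the wrist force passes 120 N, or if a joint passes its speed limit or range.

## Working session

There is one attempt and no reset: what is moved stays moved. The work goes in short steps, Python scripts to look and compute and a tool call to move; the robot and the scene stay as the last step left them, time stands still between calls to the robot, and variables do not carry over. Pictures are saved under pics/ and viewed, about 8 in all and at most 12, crops included, and the job is handed in when it is done.

Besides the shell and the picture viewer there is one more tool, called after ">>>" by a JSON object that holds its "name" and its "arguments". jog_arm: Moves the arm, as the interface text tells. Its arguments: {"type":"object","properties":{"rows":{"type":"array","items":{"type":"array","items":{"type":"number"}}},"force":{"type":"number"}},"required":["rows"]}

```bash
mkdir -p pics; cat > h.py <<'E'
import numpy as np, cv2
from workcell import manip
from scipy.spatial.transform import Rotation as R
def campose(c,s=None):
    if 'pose' in c: return np.array(c['pose'])
    q=s['ee_rot']; T=np.eye(4); T[:3,:3]=R.from_quat([q[1],q[2],q[3],q[0]]).as_matrix(); T[:3,3]=s['position']
    return T@np.array(c['tool_from_camera'])
def onplane(c,T,p,z):
    d=T[:3,:3]@np.linalg.inv(c['K'])@np.array([p[0],p[1],1.]); o=T[:3,3]
    return o+d*(z-o[2])/d[2]
def proj(c,T,P):
    q=np.linalg.inv(T)@np.append(P,1.); u=np.array(c['K'])@q[:3]; return u[:2]/u[2]
def tri(rays):
    A=np.zeros((3,3));b=np.zeros(3)
    for o,d in rays:
        d=d/np.linalg.norm(d);M=np.eye(3)-np.outer(d,d);A+=M;b+=M@o
    return np.linalg.solve(A,b)
def save(c,n): cv2.imwrite('pics/'+n,cv2.cvtColor(c['frame'],cv2.COLOR_RGB2BGR))
E
python3 - <<'E'
from h import *
np.set_printoptions(precision=1,suppress=True)
s=manip.sense();print(s['position'],s['ee_rot'],s['contact_force'],s['opening'])
H={'plug_center':35,'plug':2,'port':97,'seat':109,'case':0,'dock':0,'carton':0,'jar':0,'tape':0}
for n in ['scene','side']:
    c=manip.camera(n);save(c,n+'1.png');T=campose(c);print(n,T[:3,3])
    for l,z in H.items():
        for d in manip.spot_point(c,l)[:4]: print(l,round(d['p'],2),np.array(d['point']),onplane(c,T,d['point'],z))
E
```

```text
[ 144.9 -556.   301.8] [-0.   1.   0.1  0. ] [-0.2 -0.5 -0.3] 87.84001813770729
scene [1347.9   -5.3  573.1]
plug_center 0.61 [277.9 246.7] [ 544.2 -167.    35. ]
plug 0.83 [278.2 262.7] [ 558.5 -166.1    2. ]
seat 0.66 [431.7 221.3] [540.2 157.9 109. ]
case 0.82 [427.4 262.2] [532.3 162.8   0. ]
dock 0.97 [206.5 254.2] [ 533.3 -336.5    0. ]
dock 0.86 [278.5 263.4] [ 558.3 -165.6    0. ]
dock 0.79 [268.2 225.6] [ 397.5 -217.5    0. ]
carton 0.82 [390.6 337. ] [767.4  69.1   0. ]
carton 0.42 [431.  228.8] [387.9 189.6   0. ]
jar 0.67 [316.3 329.9] [758.9 -64.2   0. ]
jar 0.35 [277.8 260.5] [ 547.4 -168.9    0. ]
tape 0.96 [461.5 336.5] [757.3 194.4   0. ]
side [ 513.8 -668.8  465.3]
plug_center 0.87 [295.2 294.8] [ 556.5 -170.9   35. ]
plug 0.71 [295.3 307.9] [ 556.4 -163.1    2. ]
port 0.9 [259.5 168.4] [523.4 153.9  97. ]
seat 0.9 [265.5 159.7] [537.2 167.7 109. ]
seat 0.37 [261.8 168.2] [527.6 127.2 109. ]
case 0.76 [265.3 206.8] [529.1 167.3   0. ]
dock 0.89 [184.1 353.9] [ 395.  -227.5    0. ]
dock 0.76 [295.9 410.2] [ 536.7 -339.3    0. ]
dock 0.69 [400.4 316.1] [ 711.1 -204.8    0. ]
dock 0.63 [292.3 309.4] [ 551.6 -163.5    0. ]
carton 0.87 [386.6 223.3] [767.8  57.1   0. ]
tape 0.5 [366.2 193.9] [759.1 188.3   0. ]
```

View pics/scene1.png

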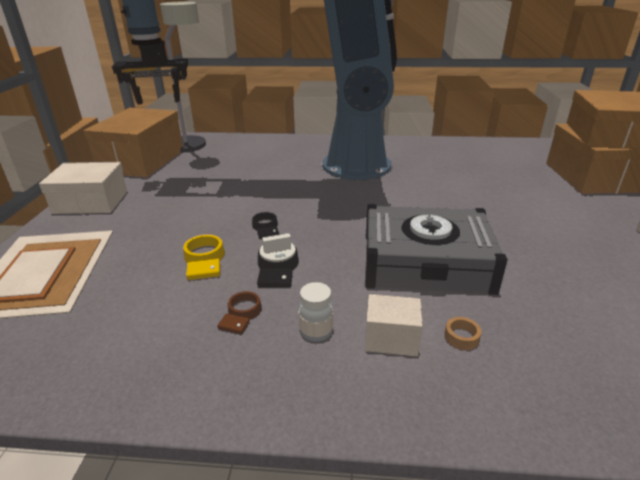

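View pics/side1.png

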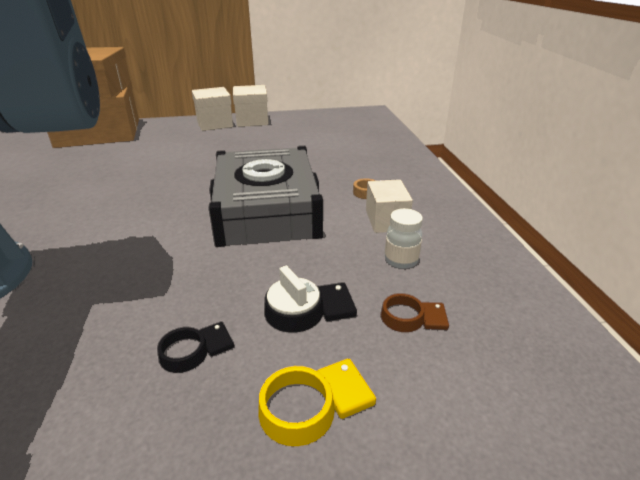

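The plug candidates are the white plug standing in the larger black dock, scene (278,252) and side (294,292). The docks to rule out are small black (265,225), yellow (204,250) and brown (244,305). The port is on the case at scene (431,227). I'll move over the plug for a close wrist view.

>>> {"name": "jog_arm", "arguments": {"rows": [[0.028,0.028,0,0,0,0,0.088],[0.028,0.028,0,0,0,0,0.088],[0.028,0.028,0,0,0,0,0.088],[0.028,0.028,0,0,0,0,0.088],[0.028,0.028,0,0,0,0,0.088]]}}

```text
clock: 1.42
position: [285.8, -415.0, 302.8]
ee_rot: [0.0, 0.992, 0.127, 0.0]
contact_force: [0.3, -0.8, -0.0]
opening: 88.0
```

>>> {"name": "jog_arm", "arguments": {"rows": [[0.028,0.028,0,0,0,0,0.088],[0.028,0.028,0,0,0,0,0.088],[0.028,0.028,0,0,0,0,0.088],[0.028,0.028,0,0,0,0,0.088],[0.028,0.028,0,0,0,0,0.088]]}}

```text
clock: 1.83
position: [426.1, -274.8, 303.0]
ee_rot: [0.0, 0.992, 0.127, 0.0]
contact_force: [1.2, -0.3, 0.7]
opening: 87.9
```

```bash
python3 - <<'E'
from h import *
np.set_printoptions(precision=3,suppress=True)
s=manip.sense();print(s['clock'],s['position'],s['ee_rot'],s['joint_pos'])
c=manip.camera('wrist');print(c['tool_from_camera'],c['K'])
T=campose(c,s);print(T)
print(proj(c,T,[556,-168,35]),proj(c,T,[535,162,97]))
E
```

```text
1.8333 [ 426.064 -274.82   303.037] [0.    0.992 0.127 0.   ] [-0.807  0.027  1.775 -0.     1.339  0.509]
[[ -0.     -0.95   -0.312  80.415]
 [  1.     -0.     -0.     -0.078]
 [  0.     -0.312   0.95  -82.797]
 [  0.      0.      0.      1.   ]] [[344.422   0.    319.184]
 [  0.    344.422 241.978]
 [  0.      0.      1.   ]]
[[   0.252   -0.92    -0.301  503.82 ]
 [  -0.968   -0.239   -0.079 -254.434]
 [   0.001    0.311   -0.95   385.865]
 [   0.       0.       0.       1.   ]]
[240.816  44.931] [-267.07  -81.38]
```

>>> {"name": "jog_arm", "arguments": {"rows": [[0.013,0.014,0,0,0,7,0.088],[0.013,0.014,0,0,0,7,0.088],[0.013,0.014,0,0,0,7,0.088],[0.013,0.014,0,0,0,7,0.088],[0.013,0.014,0,0,0,7,0.088]]}}

```text
clock: 2.3
position: [490.5, -205.8, 302.8]
ee_rot: [0.0, 0.906, 0.422, 0.0]
contact_force: [-0.5, 0.1, -0.7]
opening: 88.1
```

>>> {"name": "jog_arm", "arguments": {"rows": [[0.013,0.014,0,0,0,7,0.088],[0.013,0.014,0,0,0,7,0.088],[0.013,0.014,0,0,0,7,0.088],[0.013,0.014,0,0,0,7,0.088],[0.013,0.014,0,0,0,7,0.088]]}}

```text
clock: 2.72
position: [555.5, -135.9, 302.8]
ee_rot: [0.0, 0.738, 0.675, -0.0]
contact_force: [-1.0, -0.0, -1.0]
opening: 88.0
```

```bash
python3 - <<'E'
from h import *
np.set_printoptions(precision=3,suppress=True)
manip.camera('scene')
s=manip.sense();print(s['clock'],s['position'],s['ee_rot'],s['joint_pos'])
c=manip.camera('wrist');T=campose(c,s);save(c,'w1.png');print(T[:3,3])
for l,z in {'plug_center':35,'plug':2,'dock':0}.items():
    for d in manip.spot_point(c,l)[:3]: print(l,round(d['p'],2),np.array(d['point']),onplane(c,T,d['point'],z))
E
```

```text
2.7667 [ 556.989 -133.766  302.805] [0.    0.735 0.679 0.001] [-0.444  0.175  1.613  0.002  1.352 -0.365]
[562.636 -53.153 385.721]
plug_center 0.73 [317.3 245.3] [ 551.629 -170.8     35.   ]
plug 0.77 [321.6 233.6] [ 556.745 -167.964    2.   ]
dock 0.9 [457.3 254.9] [ 716.056 -207.969    0.   ]
dock 0.87 [315.1 360.5] [ 534.493 -343.063    0.   ]
dock 0.64 [190.7 289.4] [ 390.298 -227.212    0.   ]
```

View pics/w1.png

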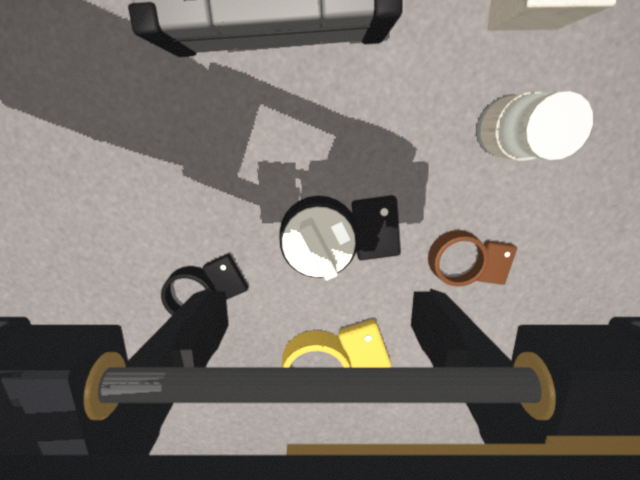

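The view shows the white plug at (318,237) in the larger black ring, block at (377,227). The small black dock is at (188,289), the yellow one at (317,350) and the brown one at (460,257). I'll make a close crop to get the bar's yaw.

```bash
python3 - <<'E'
import cv2
i=cv2.imread('pics/w1.png')[185:295,265:410]
cv2.imwrite('pics/w1c.png',cv2.resize(i,None,fx=5,fy=5,interpolation=cv2.INTER_CUBIC))
E
```

```text
(no output)
```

View pics/w1c.png

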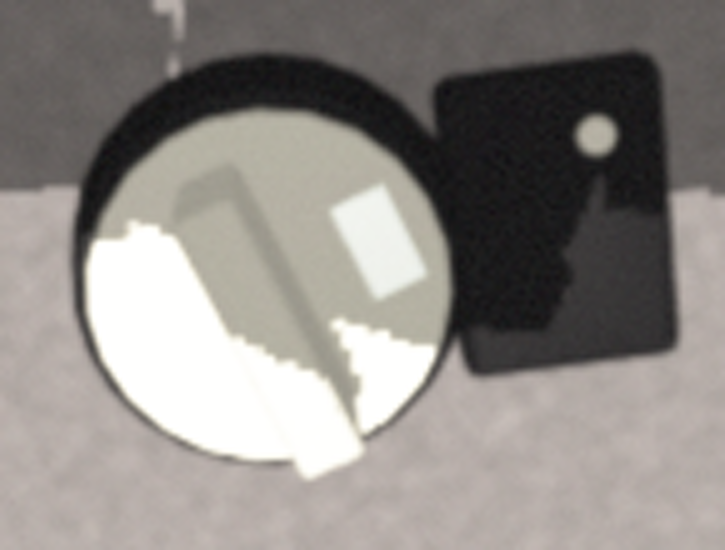

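```bash
cat > m.py <<'E'
from h import *
import sys
E
python3 - <<'E'
from h import *
np.set_printoptions(precision=2,suppress=True)
s=manip.sense();print(s['position'],s['ee_rot'])
c=manip.camera('wrist');T=campose(c,s)
P=[onplane(c,T,(265+x/5,185+y/5),68)[:2] for x,y in [(173,218),(237,193),(364,450),(303,478)]]
P=np.array(P);print(P,P.mean(0))
for a,b in [(0,3),(1,2),(0,1),(3,2)]:
    d=P[b]-P[a];print(np.linalg.norm(d),np.degrees(np.arctan2(d[1],d[0])))
# flange circle at z=36: left/right/top/bottom extents
Q=[onplane(c,T,(265+x/5,185+y/5),36)[:2] for x,y in [(84,285),(453,285),(268,107),(268,462)]];Q=np.array(Q);print(Q,Q[:2].mean(0),Q[2:].mean(0))
print(np.degrees(np.arctan2(*(T[:3,:3]@[1,0,0])[[1,0]])))
q=s['ee_rot'];print(R.from_quat([q[1],q[2],q[3],q[0]]).as_matrix())
E
```

```text
[ 554.53 -136.91  302.57] [-0.    0.74  0.67 -0.  ]
[[ 534.07 -144.67]
 [ 546.78 -140.93]
 [ 566.59 -196.34]
 [ 553.87 -201.26]] [ 550.33 -170.8 ]
59.95692661859359 -70.71353396130648
58.84610832611742 -70.32829349376505
13.248493058037571 16.380664030108576
13.634238674994245 21.138040617902224
[[ 510.65 -166.51]
 [ 589.07 -174.15]
 [ 553.54 -131.82]
 [ 545.73 -211.28]] [ 549.86 -170.33] [ 549.64 -171.55]
-5.579708374523988
[[ 0.1  1.  -0. ]
 [ 1.  -0.1 -0. ]
 [-0.  -0.  -1. ]]
```

>>> {"name": "jog_arm", "arguments": {"rows": [[-0.001,-0.007,-0.02,0,0,5,0.088],[-0.001,-0.007,-0.03,0,0,5,0.088],[-0.001,-0.007,-0.03,0,0,5,0.088],[-0.001,-0.007,-0.03,0,0,5,0.088],[0,-0.006,-0.03,0,0,5,0.088]]}}

```text
clock: 3.43
position: [550.1, -171.9, 161.8]
ee_rot: [0.0, 0.576, 0.817, -0.0]
contact_force: [-0.2, 0.8, -0.7]
opening: 88.2
```

```bash
python3 - <<'E'
from h import *
manip.camera('scene');S=[]
c=manip.camera('wrist')
for i in range(1):
    s=manip.sense();S.append(s['position'])
print(S,s['ee_rot'],s['contact_force'],s['wrist_torque'],s['joint_pos']);save(c,'w2.png')
T=campose(c,s)
for P in [(550.6,-170.4,68)]: print(proj(c,T,P))
E
```

```text
[array([ 547.2706817 , -170.55273299,  157.71650293])] [-4.84874437e-03  5.77612865e-01  8.16296112e-01 -7.25226819e-04] [ 0.39178925 -0.27913749  0.70155476] [-0.08102589 -0.12765807 -0.03871616] [-5.08900172e-01  3.52310365e-01  1.71315882e+00 -4.60462026e-04
  1.08592045e+00 -8.47860159e-01]
[327.37159039 287.3268675 ]
```

View pics/w2.png

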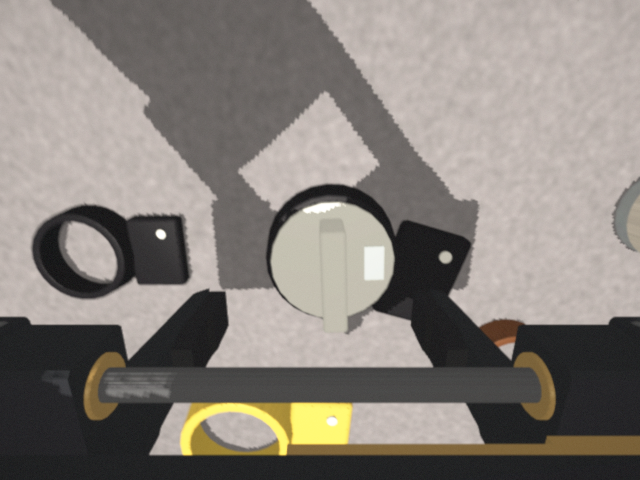

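The bar is almost vertical in the image, running from (333,220) to (336,330). That is about 14 px right of the jaw mid-line, so I'll let the arm settle and average the pose readings.

>>> {"name": "jog_arm", "arguments": {"rows": [[0,0,0,0,0,0,0.088],[0,0,0,0,0,0,0.088]]}}

```text
clock: 3.7
position: [551.7, -171.2, 164.7]
ee_rot: [0.001, 0.578, 0.816, 0.0]
contact_force: [-0.1, 0.2, 0.1]
opening: 88.0
```

```bash
python3 - <<'E'
from h import *
np.set_printoptions(precision=2,suppress=True)
S=[];Q=[];J=[]
for i in range(6):
    c=manip.camera('wrist');s=manip.sense();S.append(s['position']);Q.append(np.sign(s['ee_rot'][1])*np.array(s['ee_rot']));J.append(s['joint_pos'])
print(np.array(S));print(np.array(Q));print(np.std(J,0))
save(c,'w3.png');s['position']=np.mean(S,0);s['ee_rot']=np.mean(Q,0);T=campose(c,s)
P=np.array([onplane(c,T,p,68)[:2] for p in [(320,220),(346,220),(347,331),(323,331)]])
print(P,P.mean(0))
for a,b in [(0,3),(1,2),(0,1),(3,2)]:
    d=P[b]-P[a];print(np.linalg.norm(d),np.degrees(np.arctan2(d[1],d[0])))
# difference with w2
a=cv2.imread('pics/w2.png',0).astype(float);b=cv2.imread('pics/w3.png',0).astype(float)
print(cv2.phaseCorrelate(a[:280],b[:280]))
cv2.imwrite('pics/w3c.png',cv2.resize(cv2.imread('pics/w3.png')[180:345,255:480],None,fx=3.5,fy=3.5,interpolation=cv2.INTER_CUBIC))
E
```

```text
[[ 552.07 -171.1   165.22]
 [ 552.15 -171.04  165.31]
 [ 552.1  -170.86  165.13]
 [ 551.93 -170.71  164.82]
 [ 551.76 -170.58  164.46]
 [ 551.56 -170.49  164.07]]
[[0.   0.58 0.82 0.  ]
 [0.   0.58 0.82 0.  ]
 [0.   0.58 0.82 0.  ]
 [0.   0.58 0.82 0.  ]
 [0.   0.58 0.82 0.  ]
 [0.   0.58 0.82 0.  ]]
[0. 0. 0. 0. 0. 0.]
[[ 540.35 -138.25]
 [ 553.52 -133.6 ]
 [ 578.61 -197.59]
 [ 565.03 -202.38]] [ 559.38 -167.96]
68.71489050029584 -68.94770143224247
68.73983032465324 -68.59111432473567
13.973288677405348 19.476655292862752
14.401588701323588 19.42956519439027
((-6.6149652129475385, -4.799747194082471), 0.29726500509585285)
```

View pics/w3c.png

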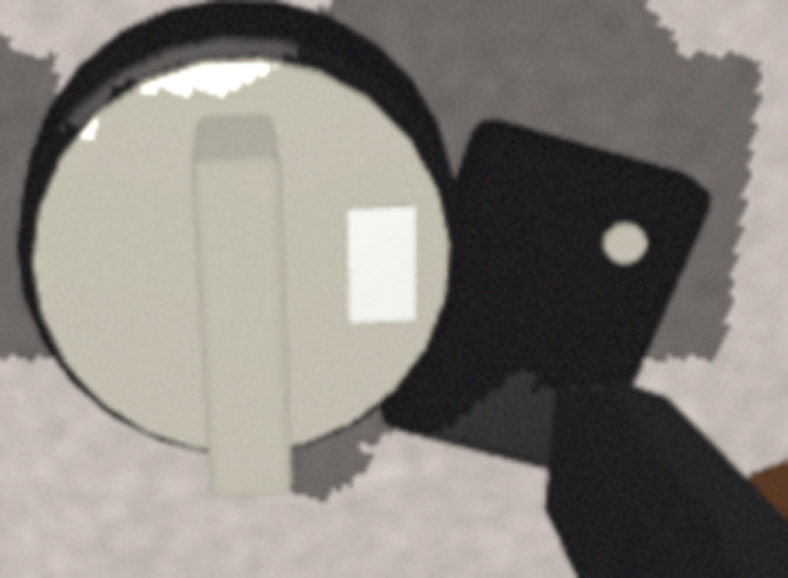

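```bash
python3 - <<'E'
from h import *
np.set_printoptions(precision=2,suppress=True)
c=manip.camera('wrist');s=manip.sense();print(s['position'],s['joint_pos'])
s['position']=[551.76,-170.58,164.46]
T=campose(c,s)
P=np.array([onplane(c,T,(255+x/3.5,180+y/3.5),68)[:2] for x,y in [(195,158),(280,158),(292,492),(210,494)]])
print(P,P.mean(0))
for a,b in [(0,3),(1,2),(0,1),(3,2)]:
    d=P[b]-P[a];print(np.linalg.norm(d),np.degrees(np.arctan2(d[1],d[0])))
E
```

```text
[ 551.39 -170.4   163.71] [-0.51  0.35  1.71 -0.    1.09 -0.85]
[[ 536.2  -142.26]
 [ 548.54 -137.87]
 [ 570.86 -192.07]
 [ 557.91 -197.08]] [ 553.38 -167.32]
58.96215534668808 -68.40012871776116
58.61464953467079 -67.62042926858427
13.088976171610952 19.557874373895203
13.878750548715056 21.131494147617833
```

>>> {"name": "jog_arm", "arguments": {"rows": [[0.0005,0.0005,-0.015,0,0,0.5,0.088],[0.0005,0.0005,-0.015,0,0,0.5,0.088],[0.0005,0.001,-0.013,0,0,0.4,0.088],[0,0,-0.01,0,0,0,0.088],[0,0,-0.005,0,0,0,0.088]]}}

```text
clock: 4.47
position: [551.8, -167.9, 103.1]
ee_rot: [-0.001, 0.566, 0.824, -0.0]
contact_force: [-0.3, 0.2, 0.3]
opening: 87.7
```

>>> {"name": "jog_arm", "arguments": {"rows": [[0,0,0,0,0,0,0.088],[0,0,0,0,0,0,0.06],[0,0,0,0,0,0,0.04],[0,0,0,0,0,0,0.03],[0,0,0,0,0,0,0.02]], "force": 20}}

```text
clock: 4.88
position: [552.9, -168.7, 105.4]
ee_rot: [0.001, 0.566, 0.824, 0.0]
contact_force: [-0.1, -0.3, -0.5]
opening: 63.6
```

>>> {"name": "jog_arm", "arguments": {"rows": [[0,0,0,0,0,0,0.0],[0,0,0,0,0,0,0.0],[0,0,0,0,0,0,0.0],[0,0,0,0,0,0,0.0],[0,0,0,0,0,0,0.0]], "force": 40}}

```text
clock: 5.3
position: [552.5, -168.4, 104.7]
ee_rot: [0.0, 0.566, 0.824, 0.0]
contact_force: [-0.9, 0.2, -0.1]
opening: 30.3
```

>>> {"name": "jog_arm", "arguments": {"rows": [[0,0,0,0,0,0,0.0],[0,0,0,0,0,0,0.0],[0,0,0,0,0,0,0.0],[0,0,0,0,0,0,0.0],[0,0,0,0,0,0,0.0]], "force": 40}}

```text
clock: 5.72
position: [552.5, -168.4, 104.8]
ee_rot: [0.0, 0.566, 0.824, 0.0]
contact_force: [0.8, -0.1, 0.7]
opening: 13.5
```

>>> {"name": "jog_arm", "arguments": {"rows": [[0,0,0,0,0,0,0.0],[0,0,0,0,0,0,0.0]], "force": 40}}

```text
clock: 5.88
position: [552.5, -168.5, 104.7]
ee_rot: [0.0, 0.566, 0.824, 0.0]
contact_force: [1.0, -0.8, -0.6]
opening: 13.6
```

>>> {"name": "jog_arm", "arguments": {"rows": [[0,0,0.005,0,0,0,0.0],[0,0,0.01,0,0,0,0.0],[0,0,0.02,0,0,0,0.0],[0,0,0.03,0,0,0,0.0],[0,0,0.035,0,0,0,0.0]]}}

```text
clock: 6.3
position: [551.1, -167.8, 204.6]
ee_rot: [-0.002, 0.566, 0.824, -0.0]
contact_force: [0.7, 0.3, -1.9]
opening: 14.0
```

>>> {"name": "jog_arm", "arguments": {"rows": [[0,0,0.035,0,0,0,0.0],[0,0,0.02,0,0,0,0.0],[0,0,0.01,0,0,0,0.0],[0,0,0,0,0,0,0.0],[0,0,0,0,0,0,0.0]]}}

```text
clock: 6.72
position: [552.1, -168.3, 269.3]
ee_rot: [-0.0, 0.566, 0.824, -0.0]
contact_force: [0.1, 0.2, -2.4]
opening: 13.9
```

```bash
python3 - <<'E'
from h import *
np.set_printoptions(precision=2,suppress=True)
s=manip.sense();c=manip.camera('wrist');save(c,'w4.png');T=campose(c,s);print(s['clock'],s['position'],s['opening'],s['contact_force'])
for l in ['plug_center','plug']: print(l,manip.spot_point(c,l)[:2])
p=s['position']
for P in [(p[0],p[1],p[2]-36),(p[0],p[1],p[2]-36-33)]: print(proj(c,T,P))
# port views before tool gets in the way
z={'port':97,'seat':109}
for n in ['scene','side']:
    c=manip.camera(n);T=campose(c)
    save(c,n+'2.png')
    for l in z:
        for d in manip.spot_point(c,l)[:2]: print(n,l,round(d['p'],2),np.array(d['point']),onplane(c,T,d['point'],z[l]))
    print(proj(c,T,(p[0],p[1],p[2]-36-33)),[d for d in manip.spot_point(c,'plug_center')[:2]])
a=cv2.imread('pics/w4.png'); b=cv2.imread('pics/side2.png')[135:205,205:325]
cv2.imwrite('pics/m4.png',np.vstack([a[60:440],np.pad(cv2.resize(b,None,fx=3,fy=3),((0,0),(0,280),(0,0)))]))
E
```

```text
6.7167 [ 552.1  -168.27  269.31] 13.947936234003873 [ 0.06  0.24 -2.4 ]
plug_center []
plug [{'point': [320.1, 275.8], 'p': 0.93}]
[320.94 342.15]
[320.64 302.76]
scene port 0.95 [428.8 223.8] [530.19 154.7   97.  ]
scene seat 0.84 [430.5 220.2] [535.76 156.05 109.  ]
[271.67 179.62] [{'point': [273.5, 180.7], 'p': 0.82}]
side seat 0.94 [265.7 160.1] [537.48 165.63 109.  ]
side seat 0.17 [290.1 308.8] [ 540.31 -280.43  109.  ]
[287.21 195.74] [{'point': [285.5, 195.5], 'p': 0.89}]
```

View pics/m4.png

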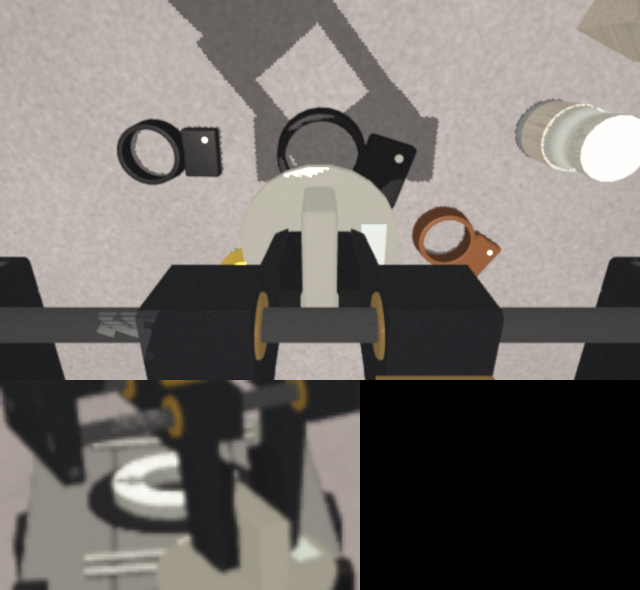

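>>> {"name": "jog_arm", "arguments": {"rows": [[0.006,0.015,0,0,0,7,0.0],[0.006,0.03,0,0,0,7,0.0],[0.006,0.035,0,0,0,7,0.0],[0.007,0.035,0,0,0,7,0.0],[0.007,0.037,0,0,0,7,0.0]]}}

```text
clock: 7.68
position: [584.6, -15.4, 269.9]
ee_rot: [0.0, 0.29, 0.957, -0.0]
contact_force: [1.0, -0.4, -2.5]
opening: 13.8
```

>>> {"name": "jog_arm", "arguments": {"rows": [[0.007,0.037,0,0,0,7,0.0],[0.006,0.037,0,0,0,7,0.0],[0.006,0.037,0,0,0,7,0.0],[0.006,0.035,0,0,0,7,0.0],[0.006,0.03,0,0,0,7,0.0]]}}

```text
clock: 8.1
position: [615.4, 162.2, 269.8]
ee_rot: [0.0, -0.012, 1.0, 0.0]
contact_force: [0.4, -0.1, -2.2]
opening: 13.9
```

>>> {"name": "jog_arm", "arguments": {"rows": [[0,0,0,0,0,0,0.0],[0,0,0,0,0,0,0.0],[0,0,0,0,0,0,0.0]]}}

```text
clock: 8.35
position: [615.3, 159.2, 269.4]
ee_rot: [-0.0, -0.008, 1.0, -0.0]
contact_force: [0.5, -0.5, -2.2]
opening: 13.5
```

```bash
python3 - <<'E'
from h import *
np.set_printoptions(precision=2,suppress=True)
import pickle
s=manip.sense();c=manip.camera('wrist');save(c,'w5.png');T=campose(c,s);print(s['clock'],s['position'],s['ee_rot'],s['joint_pos'])
pickle.dump((s,c),open('w5.pkl','wb'))
for l,z in {'port':97,'seat':109,'ledge':87.5}.items(): 
    for d in manip.spot_point(c,l)[:2]: print(l,round(d['p'],2),d['point'],onplane(c,T,d['point'],z))
# in-hand check, tool coordinates
Ti=np.array(c['tool_from_camera']);
def tl(p,z): return onplane(c,Ti,p,z)
print('flange edge',tl((320,225),68.7),'bar end',tl((320,273),36.7))
E
```

```text
8.35 [615.28 159.19 269.43] [-0.   -0.01  1.   -0.  ] [ 0.07  0.34  1.48 -0.    1.32 -1.52]
port 0.56 [320.1, 126.5] [531.72 158.29  97.  ]
seat 0.91 [323.1, 121.7] [528.74 160.22 109.  ]
ledge 0.6 [315.0, 127.6] [532.46 154.6   87.5 ]
flange edge [40.22  0.28 68.7 ] bar end [30.29  0.21 36.7 ]
```

View pics/w5.png

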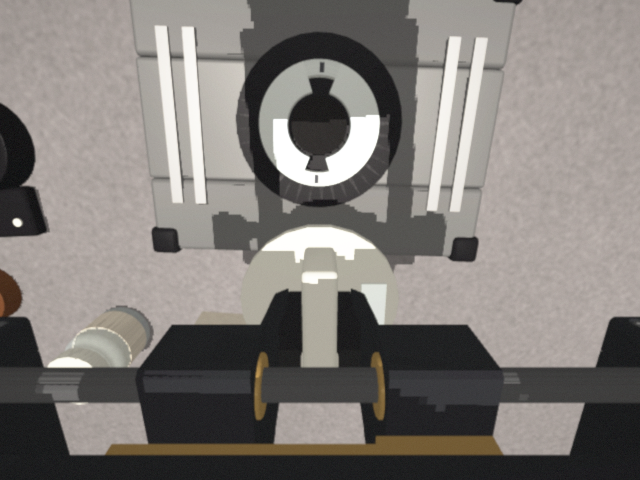

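The wrist view shows the port at about (319,124) with two slots, far one near (321,86) and near one near (317,164). I'll crop for accuracy.

```bash
python3 - <<'E'
import cv2
i=cv2.imread('pics/w5.png')[55:195,245:395]
cv2.imwrite('pics/w5c.png',cv2.resize(i,None,fx=4,fy=4,interpolation=cv2.INTER_CUBIC))
E
```

```text
(no output)
```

View pics/w5c.png

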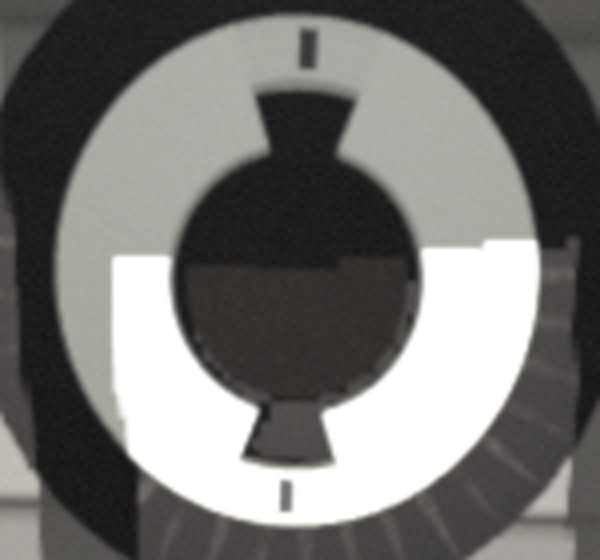

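```bash
python3 - <<'E'
from h import *
np.set_printoptions(precision=2,suppress=True)
import pickle
s,c=pickle.load(open('w5.pkl','rb'));T=campose(c,s)
f=lambda x,y:onplane(c,T,(245+x/4,55+y/4),97)[:2]
m1,m2,a,b=f(308,48),f(286,496),f(306,95),f(288,463)
for u,v in [(m1,m2),(a,b)]:
    d=u-v;print(np.linalg.norm(d),np.degrees(np.arctan2(d[1],d[0]))%360,(u+v)/2)
L=[f(53,275),f(540,275),f(298,12),f(296,527)];print(np.array(L),np.linalg.norm(L[0]-L[1]),np.linalg.norm(L[2]-L[3]),(L[0]+L[1])/2,(L[2]+L[3])/2)
H=[f(173,280),f(422,280)];print(np.linalg.norm(H[0]-H[1]),(H[0]+H[1])/2)
R_=T[:3,:3]@np.array(c['tool_from_camera'])[:3,:3].T;print('tool yaw',np.degrees(np.arctan2(R_[1,0],R_[0,0]))%360)
E
```

```text
74.44986231422013 177.94152091556418 [531.18 157.59]
61.29205008041552 177.95766884015634 [531.76 157.63]
[[530.58 114.9 ]
 [529.22 200.25]
 [488.61 157.17]
 [574.05 158.18]] 85.35648058721993 85.44132329673921 [529.9  157.57] [531.33 157.68]
43.68881475810039 [530.73 157.76]
tool yaw 180.93806315589993
```

>>> {"name": "jog_arm", "arguments": {"rows": [[-0.015,0,0,0,0,-0.6,0.0],[-0.025,0,0,0,0,-0.6,0.0],[-0.024,-0.001,0,0,0,-0.6,0.0],[-0.015,-0.001,0,0,0,-0.6,0.0],[-0.005,0,0,0,0,-0.5,0.0]]}}

```text
clock: 8.97
position: [529.5, 156.7, 269.7]
ee_rot: [-0.001, 0.018, 1.0, -0.0]
contact_force: [0.5, 1.0, -1.7]
opening: 13.6
```

>>> {"name": "jog_arm", "arguments": {"rows": [[0,0,-0.01,0,0,0,0.0],[0,0,-0.02,0,0,0,0.0],[0,0,-0.015,0,0,0,0.0],[0,0,-0.01,0,0,0,0.0],[0,0,0,0,0,0,0.0]]}}

```text
clock: 9.38
position: [530.8, 157.0, 211.7]
ee_rot: [-0.002, 0.017, 1.0, -0.0]
contact_force: [-0.8, 0.6, -1.4]
opening: 13.9
```

>>> {"name": "jog_arm", "arguments": {"rows": [[0,0,0,0,0,0,0.0],[0,0,0,0,0,0,0.0],[0,0,0,0,0,0,0.0],[0,0,0,0,0,0,0.0]]}}

```text
clock: 9.72
position: [532.1, 157.6, 215.7]
ee_rot: [0.001, 0.017, 1.0, 0.0]
contact_force: [-0.0, 0.5, -1.9]
opening: 13.5
```

```bash
python3 - <<'E'
from h import *
np.set_printoptions(precision=2,suppress=True)
s=manip.sense();print(s['clock'],s['position'],s['contact_force'],s['wrist_torque'],s['joint_pos'])
q=s['ee_rot'];print('yaw',np.degrees(2*np.arctan2(q[2],q[1]))%360)
w=manip.camera('wrist');print('slots in view:',[(d['p'],d['point']) for d in manip.spot_point(w,'port')[:1]])
c=manip.camera('side');T=campose(c);save(c,'side3.png');p=s['position']
print(proj(c,T,(531,158,97)),proj(c,T,(p[0],p[1],p[2]-102.7)))
i=c['frame'][100:220,200:340,::-1];cv2.imwrite('pics/m6.png',np.hstack([cv2.resize(i,None,fx=3.5,fy=3.5),cv2.resize(np.ascontiguousarray(w['frame'][60:400,180:460,::-1]),(300,420))]))
E
```

```text
9.7167 [532.12 157.61 215.69] [-0.    0.48 -1.9 ] [ 0.05 -0.12 -0.02] [ 0.07  0.23  1.74 -0.    1.17 -1.46]
yaw 178.09894992486684
slots in view: []
[263.14 167.3 ] [263.12 160.02]
```

View pics/m6.png

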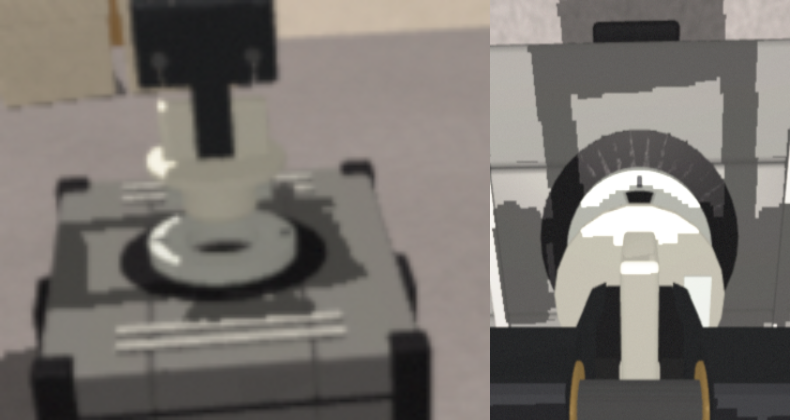

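Both views agree: the nose is over the throat, and the visible slot mark at (639,180) lines up with the bar at (639,250). I'm descending gently while watching the force.

>>> {"name": "jog_arm", "arguments": {"rows": [[0,0,-0.004,0,0,0,0.0],[0,0,-0.005,0,0,0,0.0],[0,0,-0.005,0,0,0,0.0],[0,0,-0.004,0,0,0,0.0],[0,0,0,0,0,0,0.0]]}}

```text
clock: 10.28
position: [530.6, 157.5, 195.2]
ee_rot: [-0.001, 0.017, 1.0, -0.0]
contact_force: [-0.0, -0.1, -1.5]
opening: 13.4
```

>>> {"name": "jog_arm", "arguments": {"rows": [[0,0,-0.001,0,0,0,0.0],[0,0,-0.001,0,0,0,0.0],[0,0,-0.001,0,0,0,0.0],[0,0,-0.001,0,0,0,0.0],[0,0,0,0,0,0,0.0]]}}

```text
clock: 10.7
position: [531.4, 157.5, 192.6]
ee_rot: [-0.0, 0.017, 1.0, -0.0]
contact_force: [0.7, -0.0, -1.3]
opening: 14.0
```

>>> {"name": "jog_arm", "arguments": {"rows": [[0,0,-0.0005,0,0,0,0.0],[0,0,-0.0005,0,0,0,0.0],[0,0,-0.0005,0,0,0,0.0],[0,0,0,0,0,0,0.0],[0,0,0,0,0,0,0.0]]}}

```text
clock: 11.12
position: [531.4, 157.6, 191.2]
ee_rot: [-0.0, 0.017, 1.0, -0.0]
contact_force: [-0.3, -0.0, -2.3]
opening: 13.9
```

>>> {"name": "jog_arm", "arguments": {"rows": [[0,0,-0.0005,0,0,0,0.0],[0,0,-0.0005,0,0,0,0.0],[0,0,-0.0005,0,0,0,0.0],[0,0,-0.0005,0,0,0,0.0],[0,0,0,0,0,0,0.0]]}}

```text
clock: 11.53
position: [531.4, 157.5, 189.1]
ee_rot: [-0.0, 0.017, 1.0, -0.0]
contact_force: [0.4, -0.4, -2.3]
opening: 13.9
```

>>> {"name": "jog_arm", "arguments": {"rows": [[0,0,-0.0005,0,0,0,0.0],[0,0,-0.0005,0,0,0,0.0],[0,0,0,0,0,0,0.0]]}}

```text
clock: 11.78
position: [531.4, 157.5, 188.1]
ee_rot: [-0.0, 0.017, 1.0, -0.0]
contact_force: [-0.5, -0.1, -1.1]
opening: 13.8
```

>>> {"name": "jog_arm", "arguments": {"rows": [[0,0,-0.0007,0,0,0,0.0],[0,0,-0.0007,0,0,0,0.0],[0,0,-0.0006,0,0,0,0.0],[0,0,0,0,0,0,0.0]]}}

```text
clock: 12.12
position: [531.5, 157.5, 186.2]
ee_rot: [0.0, 0.017, 1.0, 0.0]
contact_force: [-0.1, -0.5, -1.3]
opening: 13.8
```

>>> {"name": "jog_arm", "arguments": {"rows": [[0,0,-0.0007,0,0,0,0.0],[0,0,-0.0007,0,0,0,0.0],[0,0,-0.0006,0,0,0,0.0],[0,0,0,0,0,0,0.0]]}}

```text
clock: 12.45
position: [531.6, 157.6, 184.5]
ee_rot: [0.0, 0.017, 1.0, -0.0]
contact_force: [-2.2, -0.6, 3.2]
opening: 13.4
```

```bash
python3 - <<'E'
from h import *
np.set_printoptions(precision=2,suppress=True)
s=manip.sense();print(s['clock'],s['position'],s['contact_force'],s['wrist_torque'])
E
```

```text
12.45 [531.58 157.55 184.53] [-2.25 -0.62  3.22] [-0.    0.17  0.06]
```

>>> {"name": "jog_arm", "arguments": {"rows": [[0,0,-0.0007,0,0,0,0.0],[0,0,-0.0007,0,0,0,0.0],[0,0,-0.0006,0,0,0,0.0],[0,0,0,0,0,0,0.0]]}}

```text
clock: 12.78
position: [531.6, 157.5, 182.3]
ee_rot: [0.0, 0.017, 1.0, -0.0]
contact_force: [-1.6, -0.6, 3.6]
opening: 13.8
```

>>> {"name": "jog_arm", "arguments": {"rows": [[0,0,-0.0007,0,0,0,0.0],[0,0,-0.0007,0,0,0,0.0],[0,0,-0.0006,0,0,0,0.0],[0,0,0,0,0,0,0.0]]}}

```text
clock: 13.12
position: [531.6, 157.6, 180.3]
ee_rot: [0.0, 0.017, 1.0, 0.0]
contact_force: [-2.5, -0.5, 5.3]
opening: 13.6
```

The force rises softly at about 0.5 N/mm, so the lugs are in the slots on the spring pad. I'll press down below the ledge.

>>> {"name": "jog_arm", "arguments": {"rows": [[-0.0003,0,-0.0008,0,0,0,0.0],[0,0,-0.0008,0,0,0,0.0],[0,0,-0.0008,0,0,0,0.0],[0,0,-0.0008,0,0,0,0.0],[0,0,0,0,0,0,0.0]]}}

```text
clock: 13.53
position: [531.5, 157.5, 177.4]
ee_rot: [0.0, 0.017, 1.0, 0.0]
contact_force: [-2.0, -1.0, 6.3]
opening: 13.9
```

>>> {"name": "jog_arm", "arguments": {"rows": [[-0.0002,0,-0.0008,0,0,0,0.0],[0,0,-0.0008,0,0,0,0.0],[0,0,-0.0008,0,0,0,0.0],[0,0,-0.0006,0,0,0,0.0],[0,0,0,0,0,0,0.0]]}}

```text
clock: 13.95
position: [531.5, 157.5, 174.7]
ee_rot: [0.001, 0.017, 1.0, 0.0]
contact_force: [-1.7, -0.6, 7.7]
opening: 13.6
```

```bash
python3 - <<'E'
from h import *
np.set_printoptions(precision=2,suppress=True)
s=manip.sense();print(s['clock'],s['position'],s['contact_force'],s['wrist_torque'],s['joint_pos'])
E
```

```text
13.95 [531.52 157.55 174.68] [-1.66 -0.61  7.67] [-0.03  0.26  0.05] [ 0.07  0.29  1.76 -0.    1.09 -1.46]
```

>>> {"name": "jog_arm", "arguments": {"rows": [[0,0,-0.0006,0,0,0,0.0],[0,0,-0.0006,0,0,0,0.0],[0,0,-0.0006,0,0,0,0.0],[0,0,0,0,0,0,0.0],[0,0,0,0,0,0,0.0]]}}

```text
clock: 14.37
position: [531.5, 157.6, 173.1]
ee_rot: [0.001, 0.017, 1.0, 0.0]
contact_force: [-2.8, -0.8, 8.9]
opening: 13.8
```

>>> {"name": "jog_arm", "arguments": {"rows": [[0,0,0,0,0,-1.5,0.0],[0,0,0,0,0,-1.5,0.0],[0,0,0,0,0,-1.5,0.0],[0,0,0,0,0,-1.5,0.0],[0,0,0,0,0,0,0.0]]}}

```text
clock: 14.78
position: [531.9, 157.7, 173.3]
ee_rot: [0.001, 0.07, 0.998, 0.0]
contact_force: [-1.5, -0.4, 9.3]
opening: 13.7
```

```bash
cat > st.py <<'E'
from h import *
np.set_printoptions(precision=2,suppress=True)
s=manip.sense();q=s['ee_rot'];print(s['clock'],s['position'],s['contact_force'],s['wrist_torque'],s['joint_pos'][5],'yaw',np.degrees(2*np.arctan2(q[2],q[1]))%360)
E
python3 st.py
```

```text
14.7833 [531.91 157.67 173.32] [-1.51 -0.39  9.32] [-0.01  0.14  0.06] -1.3574758207492346 yaw 172.02733322154467
```

>>> {"name": "jog_arm", "arguments": {"rows": [[0,0,0,0,0,-2.5,0.0],[0,0,0,0,0,-2.5,0.0],[0,0,0,0,0,-2.5,0.0],[0,0,0,0,0,-2.5,0.0],[0,0,0,0,0,0,0.0]]}}

```text
clock: 15.2
position: [532.2, 157.7, 173.5]
ee_rot: [0.002, 0.157, 0.988, 0.0]
contact_force: [-0.2, -0.5, 8.7]
opening: 14.0
```

```bash
python3 st.py
```

```text
15.2 [532.22 157.67 173.49] [-0.22 -0.46  8.69] [ 0.01 -0.04 -0.  ] -1.1819676977740212 yaw 161.96642913130484
```

>>> {"name": "jog_arm", "arguments": {"rows": [[0,0,0,0,0,-3,0.0],[0,0,0,0,0,-3,0.0],[0,0,0,0,0,-3,0.0],[0,0,0,0,0,-3,0.0],[0,0,0,0,0,-3,0.0]]}}

```text
clock: 15.62
position: [532.4, 157.7, 173.6]
ee_rot: [0.002, 0.284, 0.959, 0.001]
contact_force: [0.3, 0.2, 8.6]
opening: 13.7
```

>>> {"name": "jog_arm", "arguments": {"rows": [[0,0,0,0,0,-3,0.0],[0,0,0,0,0,-3,0.0],[0,0,0,0,0,-3,0.0],[0,0,0,0,0,-3,0.0],[0,0,0,0,0,-3,0.0]]}}

```text
clock: 16.03
position: [532.4, 157.7, 173.6]
ee_rot: [0.002, 0.407, 0.913, 0.001]
contact_force: [-0.1, 0.4, 8.9]
opening: 13.9
```

```bash
python3 st.py
```

```text
16.0333 [532.4  157.67 173.56] [-0.06  0.45  8.93] [-0.08 -0.04  0.05] -0.6581538924176802 yaw 131.9570413712765
```

Turning freely, 46° so far. I'll approach the stop in small steps.

>>> {"name": "jog_arm", "arguments": {"rows": [[0,0,0,0,0,-3,0.0],[0,0,0,0,0,-3,0.0],[0,0,0,0,0,-3,0.0],[0,0,0,0,0,-3,0.0],[0,0,0,0,0,-3,0.0]]}}

```text
clock: 16.45
position: [532.4, 157.7, 173.6]
ee_rot: [0.002, 0.523, 0.852, 0.001]
contact_force: [0.7, -0.3, 9.5]
opening: 14.0
```

>>> {"name": "jog_arm", "arguments": {"rows": [[0,0,0,0,0,-2.5,0.0],[0,0,0,0,0,-2.5,0.0],[0,0,0,0,0,-2.5,0.0],[0,0,0,0,0,-2.5,0.0],[0,0,0,0,0,0,0.0]]}}

```text
clock: 16.87
position: [532.4, 157.7, 173.6]
ee_rot: [0.001, 0.595, 0.804, 0.001]
contact_force: [-0.6, -0.9, 8.0]
opening: 13.9
```

```bash
python3 st.py
```

```text
16.8667 [532.41 157.66 173.58] [-0.64 -0.92  7.99] [-0.08 -0.06 -0.01] -0.22207308297810507 yaw 106.96868488825837
```

>>> {"name": "jog_arm", "arguments": {"rows": [[0,0,0,0,0,-1.5,0.0],[0,0,0,0,0,-1.5,0.0],[0,0,0,0,0,-1,0.0],[0,0,0,0,0,-1,0.0],[0,0,0,0,0,0,0.0]]}}

```text
clock: 17.28
position: [532.4, 157.7, 173.6]
ee_rot: [0.001, 0.629, 0.777, 0.001]
contact_force: [-0.0, -0.2, 9.7]
opening: 13.6
```

```bash
python3 st.py
```

```text
17.2833 [532.42 157.66 173.58] [-0.01 -0.22  9.66] [-0.05 -0.05  0.1 ] -0.13618566256531667 yaw 102.04797113296591
```

>>> {"name": "jog_arm", "arguments": {"rows": [[0,0,0,0,0,-0.5,0.0],[0,0,0,0,0,-0.5,0.0],[0,0,0,0,0,-0.5,0.0],[0,0,0,0,0,0,0.0]]}}

```text
clock: 17.62
position: [532.4, 157.6, 173.6]
ee_rot: [0.001, 0.639, 0.769, 0.001]
contact_force: [0.0, -0.4, 8.7]
opening: 13.6
```

```bash
python3 st.py
```

```text
17.6167 [532.42 157.65 173.58] [ 0.02 -0.36  8.67] [-0.11 -0.05  0.09] -0.11048791513945462 yaw 100.57575284410645
```

>>> {"name": "jog_arm", "arguments": {"rows": [[0,0,0,0,0,-0.5,0.0],[0,0,0,0,0,-0.5,0.0],[0,0,0,0,0,-0.5,0.0],[0,0,0,0,0,0,0.0]]}}

```text
clock: 17.95
position: [532.4, 157.7, 173.6]
ee_rot: [0.001, 0.649, 0.761, 0.001]
contact_force: [0.3, -0.7, 8.5]
opening: 13.6
```

```bash
python3 st.py
```

```text
17.95 [532.42 157.68 173.61] [ 0.32 -0.72  8.49] [-0.06 -0.07  0.09] -0.08440429293829416 yaw 99.0847803751149
```

>>> {"name": "jog_arm", "arguments": {"rows": [[0,0,0,0,0,-0.5,0.0],[0,0,0,0,0,-0.5,0.0],[0,0,0,0,0,0,0.0]]}}

```text
clock: 18.2
position: [532.2, 157.7, 173.6]
ee_rot: [0.001, 0.655, 0.755, 0.001]
contact_force: [-1.1, -0.3, 8.7]
opening: 13.6
```

```bash
python3 st.py
```

```text
18.2 [532.2  157.69 173.57] [-1.09 -0.29  8.67] [-0.09  0.05  0.22] -0.06713518255516764 yaw 98.09982450153927
```

>>> {"name": "jog_arm", "arguments": {"rows": [[0,0,0,0,0,-0.4,0.0],[0,0,0,0,0,0,0.0]]}}

```text
clock: 18.37
position: [532.1, 157.7, 173.6]
ee_rot: [0.001, 0.658, 0.753, 0.001]
contact_force: [-1.2, -0.3, 10.1]
opening: 13.5
```

```bash
python3 st.py
```

```text
18.3667 [532.09 157.71 173.57] [-1.21 -0.34 10.05] [-0.03  0.16  0.22] -0.06030505604160909 yaw 97.7109699935461
```

The torque rose to 0.22 Nm about 80° from the slots, so this is the stop. I'm letting it rise.

>>> {"name": "jog_arm", "arguments": {"rows": [[0,0,0.0007,0,0,0.3,0.0],[0,0,0.0007,0,0,0,0.0],[0,0,0.0007,0,0,0,0.0],[0,0,0.0007,0,0,0,0.0],[0,0,0,0,0,0,0.0]]}}

```text
clock: 18.78
position: [532.0, 157.7, 175.8]
ee_rot: [0.001, 0.656, 0.755, 0.001]
contact_force: [0.0, 1.1, 6.1]
opening: 13.6
```

```bash
python3 st.py
```

```text
18.7833 [532.03 157.73 175.84] [0.02 1.07 6.14] [-0.03 -0.16  0.1 ] -0.0656613159884545 yaw 98.01053578791667
```

>>> {"name": "jog_arm", "arguments": {"rows": [[0,0,0.0005,0,0,0,0.0],[0,0,0.0005,0,0,0,0.0],[0,0,0.0005,0,0,0,0.0],[0,0,0,0,0,0,0.0]]}}

```text
clock: 19.12
position: [531.9, 157.7, 177.2]
ee_rot: [0.001, 0.656, 0.755, 0.001]
contact_force: [3.0, 1.1, 5.8]
opening: 13.6
```

```bash
python3 st.py
```

```text
19.1167 [531.93 157.69 177.24] [3.01 1.11 5.82] [ 0.07 -0.55  0.09] -0.06553328692310642 yaw 97.99830278039873
```

>>> {"name": "jog_arm", "arguments": {"rows": [[0.0002,0,0.0005,0,0,0,0.0],[0,0,0.0005,0,0,0,0.0],[0,0,0,0,0,0,0.0]]}}

```text
clock: 19.37
position: [531.9, 157.7, 178.1]
ee_rot: [0.001, 0.656, 0.755, 0.001]
contact_force: [3.5, 0.6, 6.3]
opening: 14.0
```

```bash
python3 st.py
```

```text
19.3667 [531.95 157.66 178.11] [3.53 0.61 6.34] [ 0.07 -0.63  0.12] -0.065515578732797 yaw 97.99308438566368
```

>>> {"name": "jog_arm", "arguments": {"rows": [[0,0,0.0005,0,0,0,0.0],[0,0,0.0005,0,0,0,0.0],[0,0,0,0,0,0,0.0]]}}

```text
clock: 19.62
position: [531.9, 157.6, 179.1]
ee_rot: [0.001, 0.656, 0.755, 0.001]
contact_force: [3.4, 0.1, 6.5]
opening: 13.6
```

```bash
python3 st.py
```

```text
19.6167 [531.95 157.63 179.08] [3.38 0.11 6.48] [ 0.14 -0.68  0.07] -0.06545867713642134 yaw 97.99019814275712
```

>>> {"name": "jog_arm", "arguments": {"rows": [[0,0,0.0003,0,0,0,0.0],[0,0,0.0003,0,0,0,0.0],[0,0,0,0,0,0,0.0]]}}

```text
clock: 19.87
position: [531.9, 157.6, 179.1]
ee_rot: [0.001, 0.656, 0.755, 0.001]
contact_force: [4.9, 1.6, 1.7]
opening: 13.6
```

```bash
python3 st.py
```

```text
19.8667 [531.86 157.63 179.11] [4.88 1.65 1.74] [ 0.26 -1.15  0.07] -0.06554167358647947 yaw 97.98991507056186
```

>>> {"name": "jog_arm", "arguments": {"rows": [[0,0,0.0003,0,0,0,0.0],[0,0,0.0003,0,0,0,0.0],[0,0,0,0,0,0,0.0]]}}

```text
clock: 20.12
position: [531.8, 157.6, 179.1]
ee_rot: [0.001, 0.656, 0.755, 0.001]
contact_force: [7.4, 2.2, -3.8]
opening: 13.8
```

```bash
python3 st.py
```

```text
20.1167 [531.83 157.62 179.14] [ 7.42  2.21 -3.75] [ 0.27 -1.54  0.01] -0.06550088220727049 yaw 97.98378609639727
```

The plug stops hard at TCP z 179.1, seat height, and the upward force reverses, so the lugs are in the pockets. I'll relax and let go.

>>> {"name": "jog_arm", "arguments": {"rows": [[0,0,-0.0005,0,0,0,0.0],[0,0,-0.0002,0,0,0,0.0],[0,0,0,0,0,0,0.0]]}}

```text
clock: 20.37
position: [531.9, 157.6, 179.1]
ee_rot: [0.001, 0.656, 0.755, 0.001]
contact_force: [5.9, 1.8, 1.7]
opening: 13.7
```

>>> {"name": "jog_arm", "arguments": {"rows": [[0,0,0,0,0,0,0.016],[0,0,0,0,0,0,0.02],[0,0,0,0,0,0,0.03],[0,0,0,0,0,0,0.045],[0,0,0,0,0,0,0.045]], "force": 10}}

```text
clock: 20.78
position: [530.3, 157.5, 178.3]
ee_rot: [-0.001, 0.656, 0.755, -0.001]
contact_force: [-0.1, -0.2, 0.9]
opening: 37.9
```

>>> {"name": "jog_arm", "arguments": {"rows": [[0,0,0,0,0,0,0.045],[0,0,0,0,0,0,0.045],[0,0,0,0,0,0,0.045],[0,0,0,0,0,0,0.045]]}}

```text
clock: 21.12
position: [531.1, 157.6, 179.0]
ee_rot: [-0.0, 0.656, 0.755, -0.0]
contact_force: [-0.4, -0.4, 0.5]
opening: 45.1
```

```bash
python3 st.py
```

```text
21.1167 [531.11 157.55 179.02] [-0.36 -0.43  0.54] [-0.05 -0.09  0.01] -0.06549973603954151 yaw 97.99962781690107
```

>>> {"name": "jog_arm", "arguments": {"rows": [[0,0,0.01,0,0,0,0.045],[0,0,0.025,0,0,0,0.045],[0,0,0.03,0,0,0,0.045],[0,0,0.03,0,0,0,0.045],[0,0,0.02,0,0,0,0.045]]}}

```text
clock: 21.53
position: [531.9, 157.7, 298.0]
ee_rot: [0.001, 0.656, 0.755, 0.001]
contact_force: [1.2, 0.3, 0.4]
opening: 44.8
```

>>> {"name": "jog_arm", "arguments": {"rows": [[0,-0.02,0,0,0,0,0.045],[0,-0.02,0,0,0,0,0.045],[0,-0.01,0,0,0,0,0.045],[0,0,0,0,0,0,0.045],[0,0,0,0,0,0,0.045]]}}

```text
clock: 21.95
position: [531.1, 107.4, 294.2]
ee_rot: [-0.0, 0.657, 0.754, 0.0]
contact_force: [-0.3, 0.2, 0.3]
opening: 44.9
```

```bash
python3 - <<'E'
from h import *
np.set_printoptions(precision=2,suppress=True)
s=manip.sense();c=manip.camera('wrist');T=campose(c,s);save(c,'w7.png');print(s['position'],s['contact_force'])
for n in ['plug_center','seat']:
  for d in manip.spot_point(c,n)[:1]: print(n,d,onplane(c,T,d['point'],109))
print('expect',proj(c,T,(531.5,157.7,109)))
d=manip.camera('side');Td=campose(d);print([ (q['p'],q['point']) for q in manip.spot_point(d,'plug_center')[:2]],proj(d,Td,(531.5,157.7,109)),proj(d,Td,(531.5,157.7,105.5)))
cv2.imwrite('pics/m8.png',np.hstack([cv2.resize(np.ascontiguousarray(c['frame'][40:340,160:480,::-1]),(448,420)),cv2.resize(np.ascontiguousarray(d['frame'][110:230,210:310,::-1]),(350,420))]))
E
```

```text
[531.11 107.38 294.18] [-0.3   0.22  0.32]
plug_center {'point': [330.8, 174.6], 'p': 0.84} [532.68 155.92 109.  ]
expect [329.63 172.07]
[(0.93, [262.1, 162.9]), (0.22, [260.8, 166.0])] [262.96 161.86] [263.08 163.47]
```

View pics/m8.png

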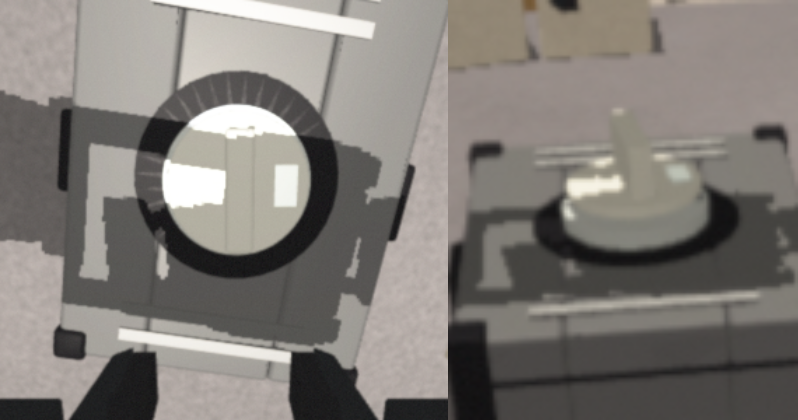

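The plug sits level and centred in the port. Its bar at (240,190) is still in line with the tool yaw of 98° and the fingers are clear.

```bash
python3 -c "
from workcell import manip
print(manip.finish_job(), manip.sense()['clock'])"
```

```text
the job is handed in; nothing more can be done
the job is handed in; nothing more can be done
```

The white plug is locked in the port on the grey case, and the job was handed in at about 22 s on the robot's clock. I took it from the larger black dock and saw both slots in the wrist camera. It went past collar height without touching the collar and met the spring at its expected height.

I pressed to about 11 N and turned it clockwise about 80° to the stop, where the torque rose to 0.22 Nm. I then let it rise.

**Last checks:**
- **Locked height:** The plug stopped rising at seat height (TCP z 179.1 mm). Lifting a further 1.2 mm only pulled against the pockets, to about 4 N, so the lugs are held.
- **After release:** Both cameras show the plug level and centred, with the bar still at the stop angle. The gripper was clear and the force was near zero. The plug-centre detection came within about 2 mm of where it should be.
- **Bystanders:** The arm stayed well clear of the carton, jar and tape roll, but I took no final picture of them.
- **Disagreements:** Two camera measurements of the plug in the dock differed by about 4 mm, and the grasp still centred well. While the plug was rising I saw side forces of up to 7 N and a 1.5 Nm wrist moment. Both vanished on release.

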